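# Close up the reference-disc case

## Robot

A 7-joint arm with a two-finger parallel gripper is mounted at the origin on a cart in front of the work surface, level with it; the furniture and walls round the work are solid. World frame = base frame: x ahead of the robot, y to its left, z up, the work surface at z = 0. Lengths are in m, angles in degrees, forces in N, time in s.
With the tool pointing down it reaches from about 0.4 to 0.85 m from the base axis. Payload 4.5 kg.
Tool frame: the origin (TCP) lies at the very end of the fingers, on their centre line; the grasp point (between the pads) lies 19 mm behind it (grasp_offset is the z of the grasp point in the tool frame, in m); z points along the fingers, y is the line along which they close (so a half turn about z gives the same grasp; the last joint's range is limited). The gripper opens to 88 mm and grips with 3 to 60 N. Pads are 18 mm wide; open, the fingers measure 123 mm over their backs; the gripper's body (75 mm by 187 mm) begins 45 mm behind the grasp point.
Start: joints at [-71.517, 39.483, -11.15, 89.685, 9.013, 51.709, -12.324], TCP at [0.178, 0.599, 0.239] pointing down, gripper open.
Joint ranges: [-172.22, 172.22], [-26.19, 119.32], [-84.43, 86.54], [7.71, 146.69], [-57.33, 237.33], [2.42, 119.75], [-152.13, 152.13]. Speed limits (degrees/s): [147.25, 147.25, 180, 180, 180, 180, 180].

## Interface

Orientations are given as a 3x3 rotation matrix whose columns are the frame's x, y, z axes.
In Python, from workcell import * gives the robot as it stands.
- The arm moves only by the tool carry_out, never from a script. Its arguments are lists of equal length, an entry for each row: "offset": the shift along the tool's x, y, z in mm, a list of three; "delta_rot": the turn, a rotation vector about the tool's x, y, z in degrees, a list of three; "grip": the finger opening in mm, from 0 to 88.1. A call has 1 to 10 rows; each row is the pose to reach, as a shift and turn from the pose commanded when the call began, along the tool's axes at that moment; what a row does not reach only later rows make up. A row lasts 1/10 s, in which the tool goes at most 50 mm and 8.59 degrees, less where a joint would pass 70% of its speed; a pose out of reach is approached as far as the arm can. A call with a gripper value outside its range is refused whole. The fingers move at their own pace and stop on an object; "squeeze" is the grip in N (left out, the last holds). Time passes only in rows, so rows that repeat a pose let the fingers close. It gives the time, the measured TCP pose, the force, the opening and the grip force at its end, in the units of the state.
- state(): the state, without advancing time (a new reading comes with each control period).
- snapshot(name): name is "scene" or "top"; returns a dict with "image" (400x640x3 uint8, blue, green, red), "range_z" (400x640 float32, m along the optical axis (not along the pixel's ray), 0 where there is no reading), "fx", "fy", "cx", "cy" (pixels), "xyz" and "rotation" of the camera in the world. Camera axes: x right, y down, z forward; pixel columns grow to the right and rows downward; lengths in m; the calibration is good to about 2 mm. A picture is of the moment at which its call begins.
- job_done(): hands the job in; it is judged then, once.
Trained networks look in the newest picture that a camera, given by its name, has taken for a name from the list of things; names that differ only in an ending like _2 or _b are one class to them, and where a whole thing is asked for, a point or a joint stands for the part that bears it (a point fixed in the world has none). Each returns a list of dicts, best first, with "conf" (0 to 1); they miss things now and then, are a little off and sometimes report something else, mostly with a low value. They report only what shows in the picture. A call takes as long as a camera call. They do not tell look-alikes from the thing itself.
- boxes_of(camera, name): "location" ([x, y, z] in m, in world coordinates, good to about 4 mm: the middle of the surface that is visible of it).
- trace(camera, name): "mask" (400x640 bool, what is visible of it).
- tip_of(camera, name): "location" ([x, y, z] in m, in world coordinates, good to about 4 mm: a listed point, or the origin of a listed thing).
The state is a dict: "t": time; "joint_positions": joint angles; "dq": joint speeds; "effort": joint torques, N m; "tcp_pos": TCP position; "eef_rot": TCP orientation; "contact_force": force on the tool from outside, world axes, zero at the start; "ft_torque": the same for the moment, N m; "grip_width": finger opening in m; "finger_force": force on a finger pad.
Only numpy, scipy, OpenCV 4.12 (cv2) and the standard library are available. Lean on these libraries where they do the work, as an engineer would, in place of code of your own. Each camera call takes 0.05 s, during which the arm holds its last target. There are 200 camera calls.

## Task

Put the reference discs away: push the upright inner flap of the grey case down until it lies flat over the discs, and only then swing the hinged outer cover over it and push it fully shut. Leave the discs, the two vials and the powder jar where they are.

Things in the scene. Friction and masses are not known exactly. Their poses are not given: they have to be found in the camera images.
- case: Grey open-topped plastic case fixed to the worktop, 130 (its x) x 190 (its y) x 55 mm high, walls 5 mm. Origin: centre of its underside; z up. In the case's own frame the cover is hinged along the +y (left) rim and the flap near the -y (right) wall; both hinge axes run along the case's x. A dark insert inside has three wells in a row along y that hold the discs.
- flap (a joint): Angle of the flap, rad: 0 = folded down flat inside the case (a stop), 1.3 to 1.7 at the start (pi/2 = upright), largest 1.85. Decreasing it brings the free edge over towards the case's +y. Friction hinge: the flap stays at any angle where it is left and takes under 3 N at the free edge to move.
- flap_hinge (a point): Middle of the hinge line of the flap, an aluminium plate 112 wide (along the case's x), 140 mm from hinge to free edge and 4 mm thick, its mid-plane through the hinge line. In the case's frame at x 0, y -75, z 38 mm. The point's axes turn with the flap (at joint 0 they are the case's axes).
- flap_edge (a point): Middle of the flap's free edge, 140 mm from its hinge line; folded flat it lies at y +65, z 38 mm in the case's frame, 17 mm below the rim.
- cover (a joint): Angle of the cover, rad: 0 = fully shut, level on the rim (a stop), 1.6 to 1.95 at the start (beyond pi/2 it leans outwards, away from the case), largest 2.05. Decreasing it swings the free edge over towards the case's -y. Friction hinge: the cover stays at any angle where it is left and takes under 4 N at the free edge to move.
- cover_hinge (a point): Middle of the hinge line of the cover, a grey panel 134 wide (along the case's x), 197 mm from hinge to free edge and 8 mm thick; the hinge line lies in its inner face, 8 mm from the outer face (low ribs there are only for looks). In the case's frame at x 0, y +98, z 56 mm. The point's axes turn with the cover (at joint 0 they are the case's axes).
- cover_edge (a point): Middle of the cover's free edge, half way through its thickness; when shut it lies at y -99, z 60 mm in the case's frame.
- ref_disc_1: Cream disc, 40 mm across, 8 mm high, loose in the well nearest the flap's hinge. Origin: centre of its underside.
- ref_disc_2: Pale grey disc, 40 mm across, 12 mm high, loose in the middle well. Origin: centre of its underside.
- ref_disc_3: Pale grey disc, 35 mm across, 10 mm high, loose in the well nearest the cover's hinge. Origin: centre of its underside.
- vial_1: Small screw-cap vial with a red cap standing in front of the case, 24 mm across, 59 mm high. Origin: centre of its underside. To be left alone.
- vial_3: Small screw-cap vial with a black cap standing in front of the case, 24 mm across, 59 mm high. Origin: centre of its underside. To be left alone.
- powder_jar_1: White powder jar with a blue cap standing to the right of the case (flap side), 54 mm across, 80 mm high. Origin: centre of its underside. To be left alone.
Things that resemble listed ones, but are neither listed nor needed, are in the scene too. Of the things that look like the case, the larger one is meant.

How it is judged:
By the outcome, as a careful person would: the job done as asked, in the order asked, and still so for the second after the job is handed in, with the robot touching nothing.
It also fails if it takes over 58 s, if anything falls off the work surface, if the arm or the gripper's body presses on something with over 40 N, if the wrist force passes 120 N, or if a joint passes its speed limit or range.

## Working session

There is one attempt and no reset: what is moved stays moved. The work goes in short steps, Python scripts to look and compute and a tool call to move; the robot and the scene stay as the last step left them, time stands still between calls to the robot, and variables do not carry over. Pictures are saved under pics/ and viewed, at most 10 in all, crops included, and the job is handed in when it is done.

Besides the shell and the picture viewer there is one more tool, called as name(argument=value, ...) on one line, values as JSON. carry_out: Moves the arm, as the interface text tells. Its arguments: {"type":"object","properties":{"offset":{"type":"array","items":{"type":"array","items":{"type":"number"}}},"delta_rot":{"type":"array","items":{"type":"array","items":{"type":"number"}}},"grip":{"type":"array","items":{"type":"number"}},"squeeze":{"type":"number"}},"required":["offset","delta_rot","grip"]}

```bash
mkdir -p pics
cat > h.py <<'E'
from workcell import *
import numpy as np, cv2
def pts(s):
    v,u=np.mgrid[0:400,0:640]; z=s["range_z"]
    p=np.stack([(u-s["cx"])/s["fx"]*z,(v-s["cy"])/s["fy"]*z,z],-1)
    return p@np.array(s["rotation"]).T+np.array(s["xyz"])
E
python3 - <<'E'
from h import *
ims=[]
for c in ["scene","top"]:
    s=snapshot(c); cv2.imwrite(f"pics/{c}0.png",s["image"]); print(c,np.round(s["xyz"],3),np.round(s["rotation"],2).tolist())
    for n in ["case","flap_hinge","flap_edge","cover_hinge","cover_edge","ref_disc_1","vial_1","powder_jar_1"]:
        print(n,[(np.round(d["location"],3).tolist(),round(d["conf"],2)) for d in tip_of(c,n)][:5])
st=state();print(st["t"],st["tcp_pos"],np.round(st["eef_rot"],3).tolist(),st["grip_width"])
E
```

```text
scene [0.037 0.454 0.729] [[-0.67, -0.57, 0.48], [-0.74, 0.51, -0.43], [0.01, -0.64, -0.76]]
case [([0.485, -0.139, -0.001], 0.87), ([0.461, 0.225, -0.0], 0.62)]
flap_hinge [([0.47, 0.152, 0.04], 0.91)]
flap_edge [([0.466, 0.167, 0.178], 0.76)]
cover_hinge [([0.454, 0.323, 0.056], 0.68), ([0.49, -0.075, 0.036], 0.64)]
cover_edge [([0.447, 0.34, 0.252], 0.77), ([0.487, -0.206, 0.038], 0.71)]
ref_disc_1 [([0.464, 0.176, 0.011], 0.74), ([0.456, 0.274, 0.015], 0.73), ([0.459, 0.223, 0.015], 0.49)]
vial_1 [([0.354, 0.166, -0.003], 0.77), ([0.332, 0.28, -0.003], 0.49)]
powder_jar_1 [([0.453, 0.025, -0.002], 0.75)]
top [0.248 0.107 0.985] [[-0.04, -0.97, 0.24], [-1.0, 0.04, -0.01], [-0.0, -0.24, -0.97]]
case [([0.457, 0.226, -0.002], 0.9), ([0.492, -0.141, 0.001], 0.73)]
flap_hinge [([0.461, 0.148, 0.04], 0.89), ([0.455, 0.278, 0.013], 0.33)]
flap_edge [([0.47, 0.163, 0.175], 0.72)]
cover_hinge [([0.49, -0.073, 0.039], 0.8), ([0.452, 0.321, 0.058], 0.61)]
cover_edge [([0.49, -0.207, 0.042], 0.8)]
ref_disc_1 [([0.455, 0.279, 0.01], 0.68), ([0.465, 0.175, 0.015], 0.66), ([0.462, 0.227, 0.016], 0.52), ([0.468, 0.163, 0.179], 0.22)]
vial_1 [([0.468, 0.163, 0.175], 0.65), ([0.356, 0.173, 0.004], 0.62), ([0.332, 0.278, -0.001], 0.47), ([0.454, 0.024, -0.0], 0.39)]
powder_jar_1 [([0.453, 0.027, -0.001], 0.8)]
0.9 [0.17798118 0.59914233 0.23875174] [[-0.959, 0.285, 0.0], [0.285, 0.959, 0.0], [-0.0, 0.0, -1.0]] 0.08846510127176306
```

View pics/scene0.png

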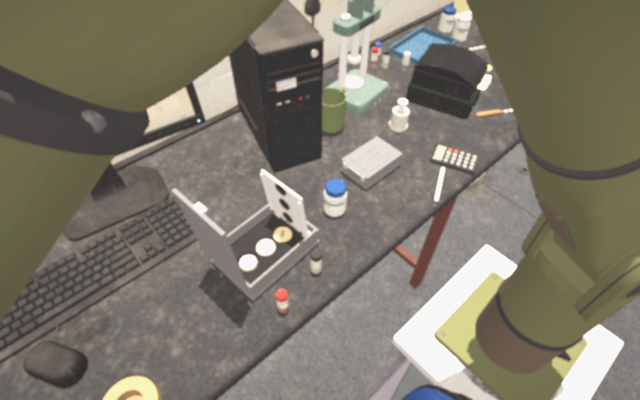

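View pics/top0.png

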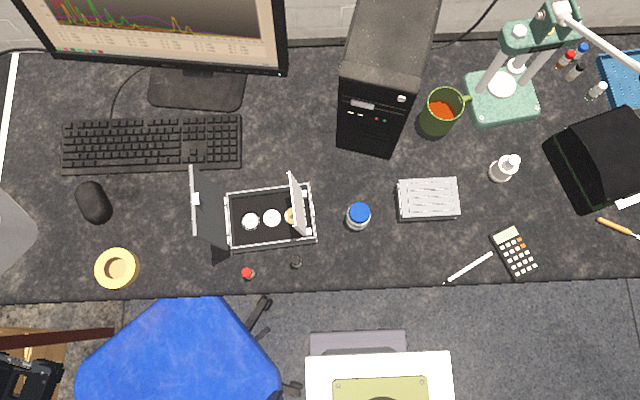

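The scene view shows the grey case with the cover up at about (205,240), the flap at (287,205) and the jar at (335,198). The red vial is at (282,300), the black vial at (316,263) and the smaller look-alike case at (372,160). In the top view the case centre is at about (270,217), the flap edge is at (297,205), and the tower's front is near (365,155).

Run:
```python
from h import *
for c in ["top","scene"]:
    s=snapshot(c); P=pts(s); ok=s["range_z"]>0
    m=ok&(P[...,2]>.09)&(P[...,0]>.5)&(P[...,1]>-.1)&(P[...,1]<.45)
    q=P[m]
    for y in np.arange(-.1,.45,.05):
        k=q[(q[:,1]>=y)&(q[:,1]<y+.05)]
        if len(k)>20: print(c,round(y,2),"minx",np.percentile(k[:,0],1).round(3),"maxz",k[:,2].max().round(3))
    for n in ["flap","cover"]:
        for d in trace(c,n)[:2]:
            k=P[d["mask"]&ok]; me=np.median(k,0); k=k[np.linalg.norm(k-me,axis=1)<.15]
            for _ in range(3):
                ctr=k.mean(0); u,sv,vt=np.linalg.svd(k-ctr,full_matrices=False); k=k[abs((k-ctr)@vt[2])<.006]
            print(c,n,round(d["conf"],2),len(k),"ctr",ctr.round(3),"n",vt[2].round(3),"min",np.percentile(k,1,0).round(3),"max",np.percentile(k,99,0).round(3))
    for n in ["vial_1","powder_jar_1"]: print(n,[np.round(d["location"],3).tolist() for d in boxes_of(c,n)][:4])
```

```text
top -0.1 minx 0.592 maxz 0.348
top -0.05 minx 0.594 maxz 0.348
top 0.0 minx 0.609 maxz 0.348
top 0.05 minx 0.624 maxz 0.347
top 0.1 minx 0.94 maxz 0.149
top 0.15 minx 0.505 maxz 0.357
top 0.2 minx 0.736 maxz 0.347
top 0.25 minx 0.742 maxz 0.343
top 0.3 minx 0.502 maxz 0.338
top 0.35 minx 0.756 maxz 0.335
top 0.4 minx 0.762 maxz 0.33
top flap 0.96 663 ctr [0.461 0.157 0.122] n [-0.079  0.989 -0.123] min [0.409 0.145 0.038] max [0.519 0.17  0.178]
top cover 0.94 2251 ctr [ 0.488 -0.138  0.043] n [-0.002  0.002  1.   ] min [ 0.444 -0.204  0.039] max [ 0.534 -0.073  0.047]
top cover 0.62 2221 ctr [0.447 0.329 0.173] n [-0.087  0.994 -0.068] min [0.384 0.318 0.058] max [0.514 0.342 0.253]
vial_1 [[0.456, 0.159, 0.132]]
powder_jar_1 [[0.445, 0.026, 0.08]]
scene -0.1 minx 0.592 maxz 0.348
scene -0.05 minx 0.594 maxz 0.349
scene 0.0 minx 0.609 maxz 0.349
scene 0.05 minx 0.624 maxz 0.348
scene 0.15 minx 0.501 maxz 0.266
scene 0.2 minx 0.735 maxz 0.256
scene 0.25 minx 0.741 maxz 0.245
scene 0.3 minx 0.501 maxz 0.254
scene 0.35 minx 0.753 maxz 0.179
scene cover 0.86 1333 ctr [ 0.488 -0.133  0.045] n [-0.003  0.005  1.   ] min [ 0.445 -0.202  0.041] max [ 0.535 -0.07   0.049]
scene cover 0.69 1897 ctr [0.436 0.338 0.185] n [-0.106  0.993 -0.045] min [0.383 0.325 0.069] max [0.511 0.347 0.254]
vial_1 [[0.326, 0.284, 0.043], [0.349, 0.175, 0.041]]
powder_jar_1 [[0.442, 0.037, 0.059]]
```

carry_out(offset=[[0,0,-45],[0,0,-90],[-26,-24,-90],[-52,-49,-90],[-79,-73,-90],[-105,-97,-90],[-131,-122,-90],[-157,-146,-90],[-184,-170,-90],[-210,-195,-90]], delta_rot=[[0,0,0],[0,0,0],[0,0,8.5],[0,0,17],[0,0,25.5],[0,0,34],[0,0,42.5],[0,0,51],[0,0,59.5],[0,0,68]], grip=[0,0,0,0,0,0,0,0,0,0], squeeze=20)

```text
t: 2.4
tcp_pos: [0.3244, 0.3512, 0.329]
eef_rot: [[-0.089, 0.996, 0.0], [0.996, 0.089, 0.001], [0.001, 0.0, -1.0]]
contact_force: [-0.6, 0.4, -0.2]
grip_width: 0.0102
finger_force: 0.0
```

```bash
cat > go.py <<'E'
from h import *
import sys
s=state(); R=np.array(s["eef_rot"]); p=np.array(s["tcp_pos"])
O=np.array([.460,.226,0]); a=np.radians(4.7)
C=np.array([[np.cos(a),-np.sin(a),0],[np.sin(a),np.cos(a),0],[0,0,1]])
print("t",s["t"],"case-frame mm",((p-O)@C*1000).round(1),"R in case",(C.T@R).round(3).tolist())
print("q",np.round(s["joint_positions"],1),"F",np.round(s["contact_force"],1))
for arg in sys.argv[1:]:
    t=O+C@(np.array(eval(arg))/1000); print(arg,"tool offset",((t-p)@R*1000).round(1))
E
python3 go.py 0,-120,300 0,-120,150
```

```text
t 2.4 case-frame mm [-124.9  135.9  329. ] R in case [[-0.007, 1.0, 0.0], [1.0, 0.007, 0.001], [0.001, 0.0, -1.0]]
q [-57.7  21.7   7.1 107.5  -3.4  51.  -43.8] F [-0.6  0.4 -0.2]
0,-120,300 tool offset [-256.8  123.    28.9]
0,-120,150 tool offset [-256.9  122.9  178.9]
```

carry_out(offset=[[-40,19,0],[-80,38,0],[-120,57,0],[-160,77,0],[-200,96,0],[-235,112,10],[-257,123,40],[-257,123,80],[-257,123,125],[-257,123,170]], delta_rot=[[0,0,0],[0,0,0],[0,0,0],[0,0,0],[0,0,0],[0,0,0],[0,0,0],[0,0,0],[0,0,0],[0,0,0]], grip=[0,0,0,0,0,0,0,0,0,0])

```text
t: 3.4
tcp_pos: [0.4713, 0.1083, 0.1577]
eef_rot: [[-0.095, 0.996, 0.002], [0.996, 0.095, 0.001], [0.001, 0.002, -1.0]]
contact_force: [0.7, 0.1, -1.3]
grip_width: 0.0007
finger_force: 0.0
```

```bash
python3 - <<'E'
from h import *
s=snapshot("top"); cv2.imwrite("pics/t1.png",cv2.resize(s["image"][120:280,180:420],None,fx=3,fy=3))
E
python3 go.py 0,-120,150
python3 - <<'E'
import numpy as np
# corner path for flap, TCP 9mm behind leading corner, 3 mm overdrive
for d in [85,75,65,55,45,35,25,15,8,0]:
    f=np.radians(d); r=112 if d>20 else 108
    n=np.array([-np.sin(f),np.cos(f)]); c=np.array([-75,38])+r*np.array([np.cos(f),np.sin(f)])+2*n
    print(d,(c-[9,0]).round(0))
E
```

```text
t 3.45 case-frame mm [  -2.7 -118.7  151.3] R in case [[-0.014, 1.0, -0.011], [1.0, 0.014, -0.002], [-0.002, -0.011, -1.0]]
q [-21.9  37.8   5.4 119.2  -8.3  24.   -4.5] F [-1.8 -0.8 -4. ]
0,-120,150 tool offset [-1.3  2.7  1.3]
85 [-76. 150.]
75 [-57. 147.]
65 [-38. 140.]
55 [-21. 131.]
45 [ -6. 119.]
35 [  7. 104.]
25 [17. 87.]
15 [20. 68.]
8 [23. 55.]
0 [24. 40.]
```

View pics/t1.png

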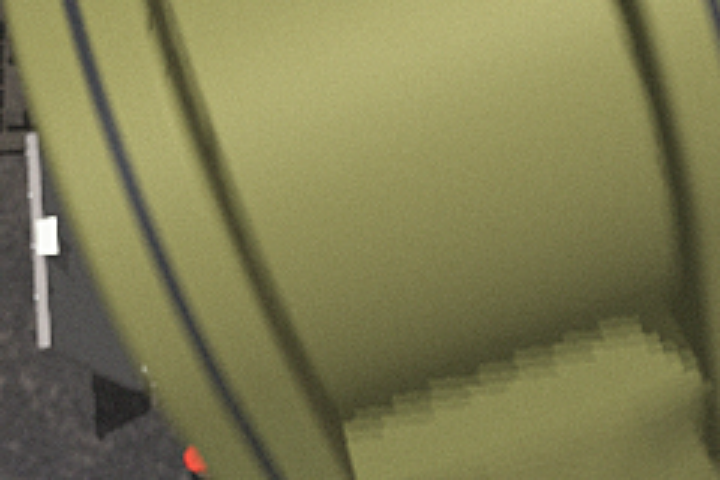

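The top crop shows the arm covering the case. Only the cover's edge (35,240) and the red vial (195,460) are visible. I'll push the flap and go by the forces.

carry_out(offset=[[20,0,3],[45,0,6],[65,0,9],[84,0,16],[101,0,25],[116,0,38],[129,0,54],[138,0,71],[141,0,88],[141,0,88]], delta_rot=[[0,0,0],[0,0,0],[0,0,0],[0,0,0],[0,0,0],[0,0,0],[0,0,0],[0,0,0],[0,0,0],[0,0,0]], grip=[0,0,0,0,0,0,0,0,0,0])

```text
t: 4.45
tcp_pos: [0.4562, 0.2493, 0.0694]
eef_rot: [[-0.096, 0.995, -0.003], [0.995, 0.096, -0.001], [-0.0, -0.003, -1.0]]
contact_force: [1.1, 0.2, 0.2]
grip_width: 0.0005
finger_force: 0.0
```

```bash
python3 go.py 0,20,68 0,22,55 0,22,40
python3 - <<'E'
from h import *
for c in ["scene","top"]:
    s=snapshot(c)
    print(c,[(np.round(d["location"],3).tolist(),round(d["conf"],2)) for d in tip_of(c,"flap_edge")])
    cv2.imwrite(f"pics/{c}2.png",s["image"])
E
```

```text
t 4.45 case-frame mm [-1.9 23.5 69.4] R in case [[-0.015, 1.0, -0.003], [1.0, 0.015, -0.0], [-0.0, -0.003, -1.0]]
q [-36.8  48.1   5.1 115.3 -13.1  17.3 -15.3] F [1.1 0.2 0.2]
0,20,68 tool offset [-3.5  1.8  1.4]
0,22,55 tool offset [-1.5  1.9 14.4]
0,22,40 tool offset [-1.5  2.  29.4]
scene [([0.459, 0.288, 0.075], 0.95)]
top []
```

View pics/scene2.png

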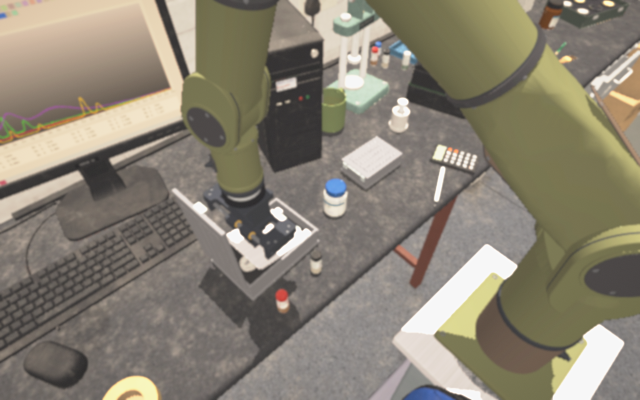

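The gripper is inside the case mouth at about (245,215). The flap is folded to about 15°, and the jar (335,198) and vials are undisturbed. I'll press the flap down to its stop.

carry_out(offset=[[0,0,7],[0,0,14],[0,0,20],[0,0,25],[0,0,28],[0,0,30],[0,0,31],[0,0,32],[0,0,32],[0,0,32]], delta_rot=[[0,0,0],[0,0,0],[0,0,0],[0,0,0],[0,0,0],[0,0,0],[0,0,0],[0,0,0],[0,0,0],[0,0,0]], grip=[0,0,0,0,0,0,0,0,0,0])

```text
t: 5.65
tcp_pos: [0.457, 0.2485, 0.0401]
eef_rot: [[-0.095, 0.995, 0.0], [0.995, 0.095, 0.0], [0.0, 0.0, -1.0]]
contact_force: [-2.9, 0.1, 14.9]
grip_width: 0.0004
finger_force: 7.6
```

```bash
python3 go.py
python3 - <<'E'
from h import *
snapshot("scene")
print([(np.round(d["location"],3).tolist(),round(d["conf"],2)) for d in tip_of("scene","flap_edge")])
E
```

```text
t 5.65 case-frame mm [-1.1 22.7 40.1] R in case [[-0.013, 1.0, 0.0], [1.0, 0.013, 0.0], [0.0, 0.0, -1.0]]
q [-36.   51.2   4.  115.7 -13.5  13.5 -14.9] F [-2.9  0.1 14.9]
[([0.455, 0.29, 0.041], 0.93), ([0.354, 0.17, -0.001], 0.23)]
```

The flap is at its stop: TCP z is 40 mm at 15 N. Next I lift and go over to the cover's outer side.

carry_out(offset=[[0,0,-30],[0,0,-75],[0,0,-120],[0,0,-165],[0,0,-210],[0,0,-250],[20,0,-265],[60,0,-265],[100,0,-265],[145,0,-265]], delta_rot=[[0,0,0],[0,0,0],[0,0,0],[0,0,0],[0,0,0],[0,0,0],[0,0,0],[0,0,0],[0,0,0],[0,0,0]], grip=[0,0,0,0,0,0,0,0,0,0])

```text
t: 6.75
tcp_pos: [0.4433, 0.3933, 0.3041]
eef_rot: [[-0.093, 0.996, 0.0], [0.996, 0.093, -0.0], [-0.0, 0.0, -1.0]]
contact_force: [0.7, -0.1, 0.3]
grip_width: 0.0006
finger_force: 0.0
```

carry_out(offset=[[10,0,0],[10,0,35],[10,0,75],[10,0,75]], delta_rot=[[0,0,0],[0,0,0],[0,0,0],[0,0,0]], grip=[0,0,0,0])

```text
t: 7.15
tcp_pos: [0.4394, 0.3999, 0.2241]
eef_rot: [[-0.095, 0.995, -0.008], [0.995, 0.095, -0.008], [-0.007, -0.009, -1.0]]
contact_force: [-0.9, -0.7, -0.2]
grip_width: 0.0004
finger_force: 0.0
```

```bash
python3 go.py
python3 - <<'E'
from h import *
s=snapshot("scene");P=pts(s)
for n in ["flap_edge","cover_edge","cover_hinge"]:print(n,[(np.round(d["location"],3).tolist(),round(d["conf"],2)) for d in tip_of("scene",n)])
cv2.imwrite("pics/s3.png",s["image"])
p=np.array(state()["tcp_pos"])
for d in [95,85,75,65,55,45,35,25,15,8,0]:
    f=np.radians(d); r=165
    c=np.array([98,56])+r*np.array([-np.cos(f),np.sin(f)])+8*np.array([np.sin(f),np.cos(f)])
    print(d,(c+[9,0]).round(0))
E
```

```text
t 7.15 case-frame mm [ -6.3 175.  224.1] R in case [[-0.013, 1.0, -0.009], [1.0, 0.013, -0.007], [-0.007, -0.009, -1.0]]
q [-53.7  38.8  12.2  96.3 -10.5  46.7 -31.3] F [-0.9 -0.7 -0.2]
flap_edge [([0.457, 0.287, 0.04], 0.98)]
cover_edge [([0.485, -0.205, 0.04], 0.82), ([0.45, 0.336, 0.252], 0.73)]
cover_hinge [([0.451, 0.321, 0.055], 0.79), ([0.49, -0.072, 0.036], 0.69)]
95 [129. 220.]
85 [101. 221.]
75 [ 72. 217.]
65 [ 45. 209.]
55 [ 19. 196.]
45 [ -4. 178.]
35 [-24. 157.]
25 [-39. 133.]
15 [-50. 106.]
8 [-55.  87.]
0 [-58.  64.]
```

View pics/s3.png

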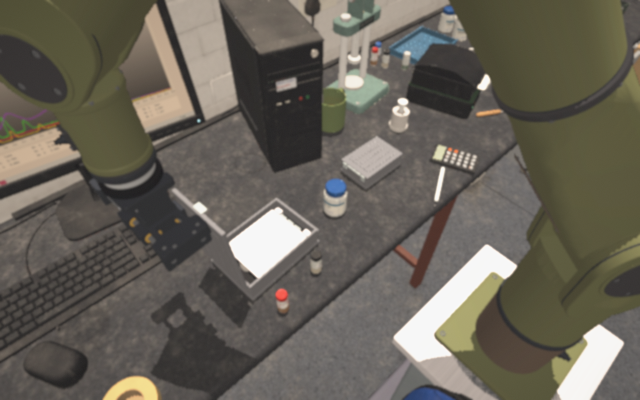

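The flap lies flat as the white plate at (270,243). The gripper stands outside the cover at about (165,225). I'll swing the cover now.

carry_out(offset=[[-25,0,5],[-48,0,7],[-79,0,7],[-108,0,11],[-135,0,20],[-161,0,33],[-184,0,51],[-204,0,72],[-219,0,96],[-219,0,96]], delta_rot=[[0,0,0],[0,0,0],[0,0,0],[0,0,0],[0,0,0],[0,0,0],[0,0,0],[0,0,0],[0,0,0],[0,0,0]], grip=[0,0,0,0,0,0,0,0,0,0])

```text
t: 8.35
tcp_pos: [0.4636, 0.1822, 0.1325]
eef_rot: [[-0.091, 0.996, -0.001], [0.996, 0.091, -0.002], [-0.002, -0.001, -1.0]]
contact_force: [-0.1, 0.2, -0.1]
grip_width: 0.0004
finger_force: 0.0
```

```bash
python3 go.py 0,-58,64
python3 - <<'E'
from h import *
s=snapshot("scene")
for n in ["cover_edge"]:print(n,[(np.round(d["location"],3).tolist(),round(d["conf"],2)) for d in tip_of("scene",n)])
cv2.imwrite("pics/s4.png",s["image"])
E
```

```text
t 8.35 case-frame mm [ -0.  -43.9 132.5] R in case [[-0.009, 1.0, -0.001], [1.0, 0.009, -0.002], [-0.002, -0.001, -1.0]]
q [-30.7  40.6   6.3 117.4 -10.4  22.7 -11. ] F [-0.1  0.2 -0.1]
0,-58,64 tool offset [-13.9  -0.   68.5]
cover_edge [([0.487, -0.205, 0.041], 0.68), ([0.463, 0.141, 0.134], 0.61)]
```

View pics/s4.png

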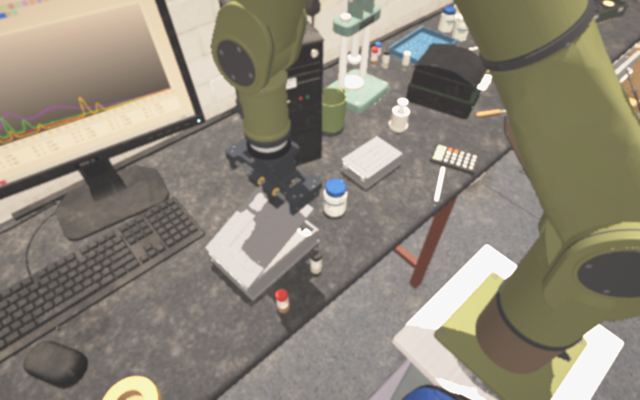

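The cover is about 24° from shut. The gripper is on it at (275,190), the jar at (335,198) is clear, and the vials are untouched. I'll press it shut.

carry_out(offset=[[-3,0,14],[-6,0,27],[-9,0,37],[-11,0,46],[-13,0,56],[-14,0,64],[-14,0,68],[-14,0,70],[-14,0,72],[-14,0,72]], delta_rot=[[0,0,0],[0,0,0],[0,0,0],[0,0,0],[0,0,0],[0,0,0],[0,0,0],[0,0,0],[0,0,0],[0,0,0]], grip=[0,0,0,0,0,0,0,0,0,0])

```text
t: 9.45
tcp_pos: [0.4646, 0.1708, 0.0639]
eef_rot: [[-0.094, 0.996, 0.001], [0.996, 0.094, 0.001], [0.001, 0.001, -1.0]]
contact_force: [-5.3, -1.9, 37.7]
grip_width: 0.0004
finger_force: 18.8
```

```bash
python3 go.py
```

```text
t 9.45 case-frame mm [  0.  -55.4  63.9] R in case [[-0.012, 1.0, 0.001], [1.0, 0.012, 0.001], [0.001, 0.001, -1.0]]
q [-27.4  47.8   3.2 119.7 -11.   12.6  -9.2] F [-5.3 -1.9 37.7]
```

The TCP is at z 63.9 mm, where the outer face sits when shut (64), with 38 N pushing. I'll retract and check.

carry_out(offset=[[0,0,-10],[0,0,-40],[0,0,-80],[0,0,-120],[0,0,-165],[0,0,-210],[30,0,-210],[70,0,-210],[110,0,-210],[150,0,-210]], delta_rot=[[0,0,0],[0,0,0],[0,0,0],[0,0,0],[0,0,0],[0,0,0],[0,0,0],[0,0,0],[0,0,0],[0,0,0]], grip=[0,0,0,0,0,0,0,0,0,0])

```text
t: 10.45
tcp_pos: [0.4498, 0.3216, 0.2708]
eef_rot: [[-0.095, 0.995, -0.0], [0.995, 0.095, -0.0], [-0.0, -0.0, -1.0]]
contact_force: [1.1, -0.3, 1.0]
grip_width: 0.0004
finger_force: 0.0
```

carry_out(offset=[[45,0,0],[90,0,0],[135,0,0],[135,0,0],[135,0,0]], delta_rot=[[0,0,0],[0,0,0],[0,0,0],[0,0,0],[0,0,0]], grip=[0,0,0,0,0])

```text
t: 10.95
tcp_pos: [0.4366, 0.4553, 0.2699]
eef_rot: [[-0.097, 0.995, -0.001], [0.995, 0.097, -0.001], [-0.001, -0.001, -1.0]]
contact_force: [-0.2, -0.6, -0.6]
grip_width: 0.0004
finger_force: 0.0
```

```bash
python3 go.py
python3 - <<'E'
from h import *
s=snapshot("scene");P=pts(s)
for n in ["cover_edge","vial_1","powder_jar_1"]:print(n,[(np.round(d["location"],3).tolist(),round(d["conf"],2)) for d in tip_of("scene",n)])
O=np.array([.460,.226,0]); a=np.radians(4.7); c,k=np.cos(a),np.sin(a)
Q=(P-O)@np.array([[c,-k,0],[k,c,0],[0,0,1]])
for y in [-90,-60,-30,0,30,60,90]:
    m=(abs(Q[...,0])<.06)&(abs(Q[...,1]*1000-y)<8)&(s["range_z"]>0); print(y,np.median(Q[m][:,2]).round(4),m.sum())
cv2.imwrite("pics/s5.png",s["image"])
E
```

```text
t 10.95 case-frame mm [ -4.6 230.5 269.9] R in case [[-0.016, 1.0, -0.001], [1.0, 0.016, -0.001], [-0.001, -0.001, -1.0]]
q [-56.9  38.4  11.9  87.1  -9.   55.5 -36.7] F [-0.2 -0.6 -0.6]
cover_edge [([0.487, -0.204, 0.042], 0.79), ([0.465, 0.129, 0.057], 0.76)]
vial_1 [([0.332, 0.281, -0.002], 0.66), ([0.357, 0.169, 0.0], 0.62), ([0.461, 0.223, -0.002], 0.49)]
powder_jar_1 [([0.453, 0.025, -0.004], 0.61), ([0.46, 0.227, -0.004], 0.59)]
-90 0.0644 449
-60 0.0652 470
-30 0.0653 489
0 0.0654 512
30 0.0653 537
60 0.0652 568
90 0.0615 869
```

View pics/s5.png

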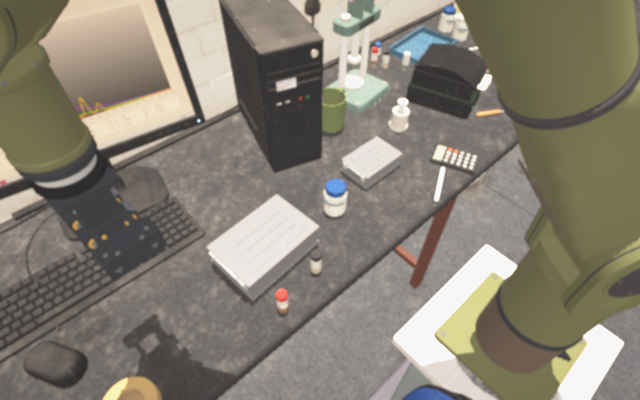

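The cover is level and shut at (263,245). The vials (282,300), (316,263) and the jar (335,198) are where they were.

```bash
python3 -c "
from workcell import *
print(job_done())"
```

```text
the job is handed in; nothing more can be done
None
```

The flap was pushed flat first, then the cover was swung over and pressed fully shut. The vials and jar did not move, the discs were never touched, and the job is handed in.

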